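Index two tins through the chute's star wheel

TASK

We need two more empty tins at the pouring place. The chute's star wheel is indexed by hand: reach in through the slot in its hood and push the wheel round a tooth at a time until two tins have rolled down into the run-out, letting the first come to rest before the second is let go, with the other two still held back by the wheel. Feel for the teeth rather than forcing them, do not handle the tins themselves, leave the other things on the bench alone, and take your hand out when the tins lie still.

Things in the scene. Friction and masses are not known exactly. Their poses are not given: they have to be found in the camera images.
- feeder: Sloping steel tin chute on legs, 600 x 124 mm, fixed to the bench. Four tins lie on their sides in its upper part, held back by a star wheel; below the wheel is the run-out with an end stop. Origin on the bench under the wheel's axle; y level along the chute, downhill; x across it, along the axle; z up. The floor falls 8 degrees towards +y. Upper end at y = -365 mm, end stop at y = 225 mm.
- axle (a point): Middle of the star wheel's axle, 190 mm up (axes as the feeder's, they do not turn with the wheel). Slippery white plastic wheel, 40 mm thick, five tapered teeth 72 degrees apart, 132 mm over the tips, hub 60 mm, teeth 10 mm thick at the rounded tip. It turns stiffly (0.3 N m: 5 to 14 N on a tooth) and stays where left. Its angle at the start varies and is not told: look or feel.
- slot (a point): Centre of the slot in the flat top of the grey hood over the wheel, on its outer face, which leans 24 degrees to the uphill side. Axes of the hood: z out of the face, y along the slot to the downhill side. Slot 101 x 46 mm, from y' = -45 to +56 mm of the axle; face 78 mm from the axle. Tooth tips pass 12 mm under the face; a thing put in goes 38 mm down in a gap, or lands on a tooth 12 to 35 mm down.
- run_out (a point): Point on the floor of the run-out, 118 mm downhill of the axle, 60 mm up. Pushing the teeth seen in the slot uphill (-y) takes the wheel's underside downhill and lets one tin down for each tooth (72 degrees); one pass along the slot moves it about one tooth; the first may free none. Tins let through roll down and come to rest one behind the other at about y = 192 and 119 mm of the feeder.
- tin1_c (a point): Centre of the first tin from the wheel: empty open tin, 73 mm across, 110 mm long, about 90 g, lying across the chute (axis along the feeder's x). Held back by the wheel, the leading tin's centre is at y below 30 mm in the feeder's frame.
- tin2_c (a point): Centre of the second tin from the wheel: empty open tin, 73 mm across, 110 mm long, about 90 g, lying across the chute (axis along the feeder's x). Held back by the wheel, the leading tin's centre is at y below 30 mm in the feeder's frame.
- tin3_c (a point): Centre of the third tin from the wheel: empty open tin, 73 mm across, 110 mm long, about 90 g, lying across the chute (axis along the feeder's x). Held back by the wheel, the leading tin's centre is at y below 30 mm in the feeder's frame.
- tin4_c (a point): Centre of the fourth tin from the wheel: empty open tin, 73 mm across, 110 mm long, about 90 g, lying across the chute (axis along the feeder's x). Held back by the wheel, the leading tin's centre is at y below 30 mm in the feeder's frame.
- spare1: a tin like the others (73 mm across, 110 mm tall), standing on the bench by the chute. A bystander; origin on its underside.
- spare2: another tin, standing on the bench by the chute. A bystander; origin on its underside.
- wax_cake: cream wax cake, 100 x 140 x 35 mm, on the bench. A bystander; origin on its underside.
- wrench: adjustable wrench, 210 mm long, lying on the bench. A bystander; origin on its underside.
- scraper: wide-bladed scraper lying on the bench. A bystander; origin on its underside.
- valve: brass ball valve, 90 mm long, with a flat lever, lying on the bench. A bystander; origin on its underside.
Mind the look-alikes: they are no part of the job. What is shaped like the part that bears tin2_c but blue or orange is not meant.

How it is judged:
By the outcome, as a careful person would: the job done as asked, in the order asked, and still so for the second after the job is handed in, with the robot touching nothing.
It also fails if it takes over 72 s, if anything falls off the work surface, if the arm or the gripper's body presses on something with over 40 N, if the wrist force passes 120 N, or if a joint passes its speed limit or range.

ROBOT

A 6-joint arm with a two-finger parallel gripper is mounted at the origin on the work surface. World frame = base frame: x ahead of the robot, y to its left, z up, the work surface at z = 0. Lengths are in m, angles in rad, forces in N, time in s.
With the tool pointing down it reaches from about 0.35 to 0.85 m from the base axis. Payload 8.1 kg.
Tool frame: the origin (TCP) lies at the very end of the fingers, on their centre line; the grasp point (between the pads) lies 19 mm behind it (grip_depth is the z of the grasp point in the tool frame, in m); z points along the fingers, y is the direction in which the jaws open and shut (so a half turn about z gives the same grasp; the last joint's range is limited). The gripper opens to 93 mm and grips with 3 to 60 N. Pads are 15 mm wide; open, the fingers measure 128 mm over their backs; the gripper's body (75 mm by 188 mm) begins 65 mm behind the grasp point.
Start: joints at [1.188, 0.13, 1.488, -0, 1.523, -0.085], TCP at [0.176, 0.574, 0.219] pointing down, gripper open.
Joint ranges: [-2.96, 2.96], [-0.89, 2.26], [0.02, 2.5], [-1.34, 4.48], [0, 2.73], [-2.66, 2.66]. Speed limits (rad/s): [2.39, 2.39, 2.79, 3.14, 3.14, 3.14].

INTERFACE

Orientations are given as a unit quaternion [x, y, z, w].
In Python, from cell import state, capture, hand_in, grip_depth gives the robot as it stands.
- The arm moves only by the tool play_rows, never from a script. Its argument "targets" is a list of rows, each a list of 5 numbers: the shift along the tool's x, y, z in cm, then the turn about the tool's z in rad, then the opening, from 0 (shut) to 1 (fully open). In form: [[tx, ty, tz, yaw, gripper], ...]. A call has 1 to 5 rows; each row is the pose to reach, as a shift and turn from the pose measured when the call began, along the tool's axes at that moment; what a row does not reach only later rows make up. A row lasts 1/8 s, in which the tool goes at most 62.5 mm and 10.7 degrees, less where a joint would pass 70% of its speed; a pose out of reach is approached as far as the arm can. A call with a gripper value outside its range is refused whole. The fingers move at their own pace and stop on an object; "squeeze" is the grip in N (left out, the last holds). Time passes only in rows, so rows that repeat a pose let the fingers close. It gives the time, the measured TCP pose, the force and the opening at its end, in the units of the state.
- state(): the state, without advancing time (a new reading comes with each control period).
- capture(name): name is "scene" or "top" or "wrist"; returns a dict with "pixels" (420x560x3 uint8, red, green, blue), "fx", "fy", "cx", "cy" (pixels), "R" (3x3) and "t" (3): a world point X has camera coordinates R X + t; the wrist camera has in their place "mount" (4x4, takes a point from camera to tool coordinates, whose origin is the TCP and whose axes are the flange's). Camera axes: x right, y down, z forward; pixel columns grow to the right and rows downward; lengths in m; the calibration is good to about 2 mm. A picture is of the moment at which its call begins: read the wrist's pose just before it. There is no depth.
- hand_in(): hands the job in, once; it reports no verdict.
The state is a dict: "time": time; "joint_positions": joint angles; "joint_velocities": joint speeds; "joint_efforts": joint torques, N m; "position": TCP position; "eef_rot": TCP orientation; "contact_force": force on the tool from outside, world axes, zero at the start; "ft_torque": the same for the moment, N m; "gripper_width": opening from 0.0 (shut) to 1.0 (fully open).
Only numpy, scipy, OpenCV 4.12 (cv2) and the standard library are available. Lean on these libraries where they do the work, as an engineer would, in place of code of your own. Each camera call takes 0.05 s, during which the arm holds its last target.

## Working session

There is one attempt and no reset: what is moved stays moved. The work goes in short steps, Python scripts to look and compute and a tool call to move; the robot and the scene stay as the last step left them, time stands still between calls to the robot, and variables do not carry over. Pictures are saved under pics/ and viewed, and the job is handed in when it is done.

Besides the shell and the picture viewer there is one more tool, called after "Call:" by a JSON object that holds its "method" and its "body", one argument or row to a line. play_rows: Moves the arm, as the interface text tells. Its arguments: {"type":"object","properties":{"targets":{"type":"array"},"squeeze":{"type":"number"}},"required":["targets"]}

```bash
mkdir -p pics; ls
python3 - <<'E'
from cell import state, capture, grip_depth
import cv2,json,numpy as np
s=state();print(s,grip_depth)
for n in("scene","top","wrist"):
    c=capture(n);cv2.imwrite(f"pics/{n}0.png",c["pixels"][:,:,::-1])
    print(n,{k:(np.round(v,4).tolist()) for k,v in c.items() if k!="pixels"})
E
```

```text
pics
{'time': 0.0, 'joint_positions': array([ 1.18762984e+00,  1.31131398e-01,  1.48928180e+00,  3.24232546e-05,
        1.52295132e+00, -8.54149290e-02]), 'joint_velocities': array([ 0.00196809, -0.00074771, -0.00123742, -0.00178814, -0.00076846,
       -0.00143084]), 'joint_efforts': array([-3.52341005e-03, -5.59826446e+01, -4.91762173e+01,  7.62742292e-02,
        3.58199375e-02, -1.20825202e-04]), 'position': array([0.17579144, 0.57309336, 0.21760382]), 'eef_rot': array([ 1.48327162e-01,  9.88937949e-01, -8.57970504e-04, -2.21422343e-04]), 'contact_force': array([-0.33701469,  0.20514855,  0.27926998]), 'ft_torque': array([-0.00186907, -0.00196031,  0.00333465]), 'gripper_width': 0.9974405113728634} -0.0188
scene {'fx': 378.975, 'fy': 378.975, 'cx': 277.3516, 'cy': 206.8692, 'R': [[0.0578, 0.9982, -0.0129], [0.6881, -0.0492, -0.724], [-0.7233, 0.033, -0.6897]], 't': [-0.0099, -0.1941, 1.5743]}
top {'fx': 483.06, 'fy': 483.06, 'cx': 275.9516, 'cy': 214.3941, 'R': [[-0.0162, -0.9999, -0.0015], [-0.9878, 0.0162, -0.1552], [0.1552, -0.0011, -0.9879]], 't': [-0.0018, 0.4972, 1.3738]}
wrist {'fx': 314.4836, 'fy': 314.4836, 'cx': 284.7609, 'cy': 208.3928, 'mount': [[0.0, -0.9581, -0.2865, 0.0801], [1.0, -0.0004, 0.0012, -0.0009], [-0.0013, -0.2865, 0.9581, -0.1652], [0.0, 0.0, 0.0, 1.0]]}
```

View pics/scene0.png

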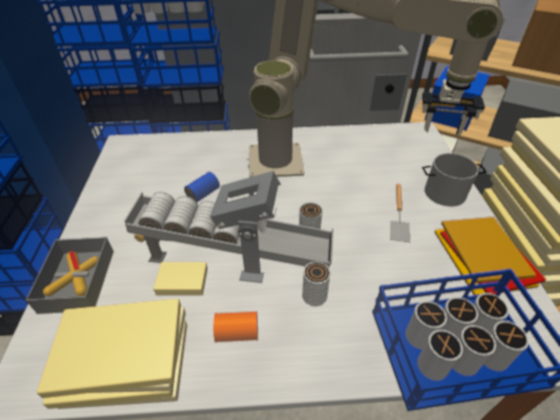

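View pics/top0.png

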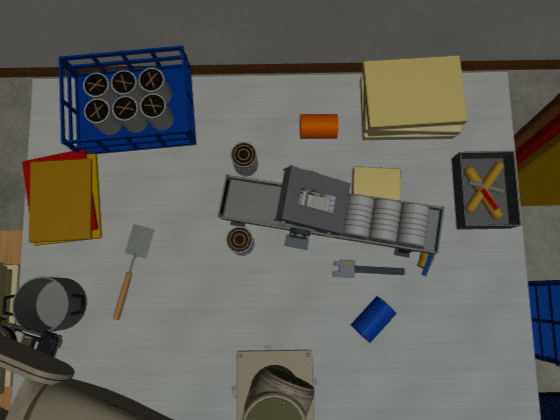

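View pics/wrist0.png

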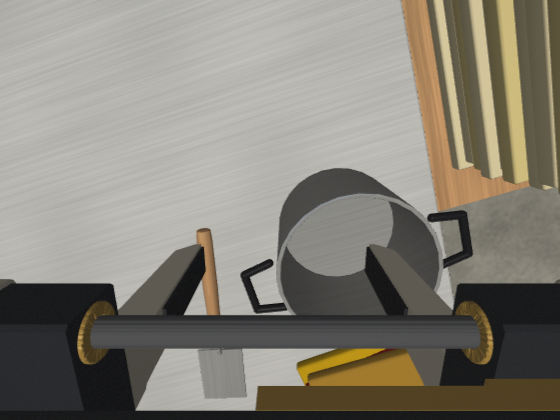

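The downhill run-out points to world +y (left in the top view), and the hood slot is at about (318,200) there. I'll zoom in for the corners.

Run:
```python
import cv2
a=cv2.imread("pics/top0.png")[150:270,205:455];cv2.imwrite("pics/z1.png",cv2.resize(a,None,fx=3.2,fy=3.2,interpolation=cv2.INTER_CUBIC))
a=cv2.imread("pics/scene0.png")[165:290,120:345];cv2.imwrite("pics/z2.png",cv2.resize(a,None,fx=3.5,fy=3.5,interpolation=cv2.INTER_CUBIC))
```

```text
(no output)
```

View pics/z1.png

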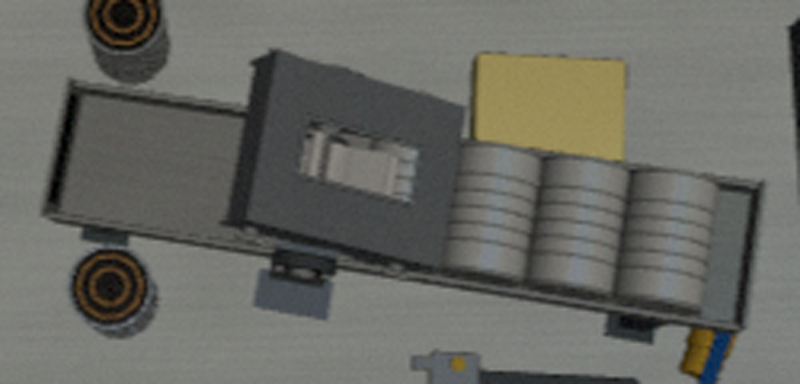

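View pics/z2.png

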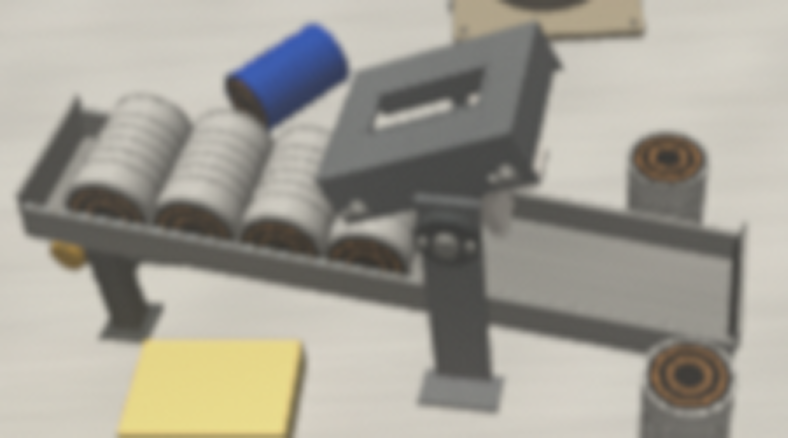

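Run:
```python
import cv2
a=cv2.imread("pics/top0.png")[160:235,270:355];cv2.imwrite("pics/z3.png",cv2.resize(a,None,fx=8,fy=8,interpolation=cv2.INTER_CUBIC))
a=cv2.imread("pics/scene0.png")[165:230,205:285];cv2.imwrite("pics/z4.png",cv2.resize(a,None,fx=8,fy=8,interpolation=cv2.INTER_CUBIC))
```

```text
(no output)
```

View pics/z3.png

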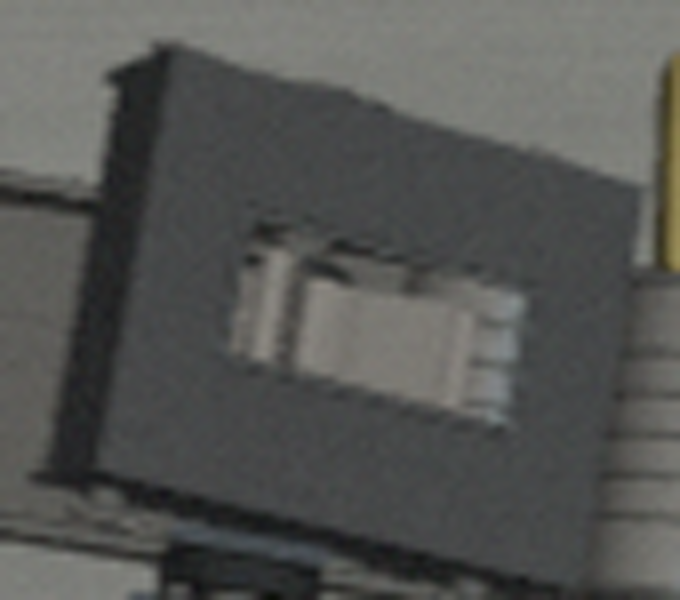

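View pics/z4.png

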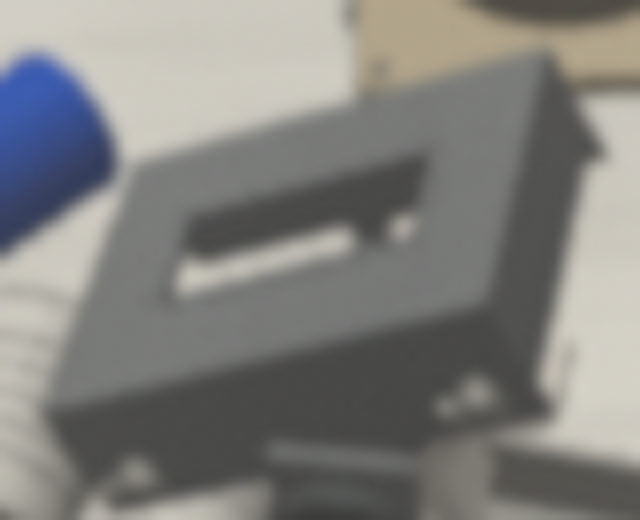

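Slot corners in z3 (top): (257,217), (527,290), (505,428), (230,352). In z4 (scene): (410,242), (165,302), (190,212), (430,150). Now the pose.

```bash
cat > h.py <<'E'
import numpy as np
from scipy.spatial.transform import Rotation as Ro
from scipy.optimize import least_squares
a=np.radians(24)
ZP=np.array([0,-np.sin(a),np.cos(a)]);YP=np.array([0,np.cos(a),np.sin(a)]);AX=np.array([0,0,.19])
def slotpt(x,y,z=0): return AX+(.078+z)*ZP+y*YP+np.array([x,0,0])
def proj(c,X):
    p=c["R"]@X+c["t"];return np.array([c["fx"]*p[0]/p[2]+c["cx"],c["fy"]*p[1]/p[2]+c["cy"]])
def Rz(t): return Ro.from_euler('z',t).as_matrix()
E
python3 - <<'E'
from h import *
from cell import capture
T=np.array([(257,217),(527,290),(505,428),(230,352)])/8+[270,160]-.44
S=np.array([(410,242),(165,302),(190,212),(430,150)])/8+[205,165]-.44
P=[slotpt(*q) for q in[(.023,.056),(.023,-.045),(-.023,-.045),(-.023,.056)]]
ct=capture("top");cs=capture("scene")
# free triangulation
for i in range(4):
    A=[];
    for c,u in((ct,T[i]),(cs,S[i])):
        M=np.diag([1,1,1.]);Pm=np.array([[c["fx"],0,c["cx"]],[0,c["fy"],c["cy"]],[0,0,1]])@np.c_[c["R"],c["t"]]
        A+=[u[0]*Pm[2]-Pm[0],u[1]*Pm[2]-Pm[1]]
    v=np.linalg.svd(np.array(A))[2][-1];print(np.round(v[:3]/v[3],4))
def f(p):
    r=[]
    for i in range(4):
        X=Rz(p[2])@P[i]+[p[0],p[1],0]
        r+=[proj(ct,X)-T[i],proj(cs,X)-S[i]]
    return np.concatenate(r)
best=min((least_squares(f,[.5,-.1,t0]) for t0 in(0,1,3,-1)),key=lambda r:r.cost)
print(best.x,np.degrees(best.x[2]),f(best.x).round(1))
p=best.x
print("slot",Rz(p[2])@slotpt(0,0)+[p[0],p[1],0])
# other checks
for q in [(0.062,.225,.1),(-.062,.225,.1),(.062,-.365,.18),(-.062,-.365,.18)]:
    X=Rz(p[2])@np.array(q)+[p[0],p[1],0]; print(q,proj(ct,X).round(),proj(cs,X).round())
E
```

```text
[ 0.5264 -0.0736  0.2811]
[ 0.5096 -0.1593  0.2442]
[ 0.4657 -0.1513  0.246 ]
[ 0.4842 -0.0648  0.2845]
[ 0.50176315 -0.08626932 -0.20515545] -11.754541404805192 [-0.6 -1.   0.6 -0.4  1.   0.1 -1.2  0.4  0.6  0.7 -0.3  0.5 -0.6  0.4
  1.3 -0.1]
slot [ 0.49530006 -0.11732948  0.26125655]
(0.062, 0.225, 0.1) [229. 173.] [329. 259.]
(-0.062, 0.225, 0.1) [220. 216.] [331. 227.]
(0.062, -0.365, 0.18) [445. 207.] [123. 219.]
(-0.062, -0.365, 0.18) [439. 253.] [141. 190.]
```

Feeder at about (0.502, -0.086), yaw about -11.2° to -11.7°. Next the wheel angle from the tooth edges, and the relative move.

```bash
cat >> h.py <<'E'
F=np.array([.5018,-.0863,0]);YAW=np.radians(-11.4);RF=Rz(YAW)
def tofeed(X): return RF.T@(np.asarray(X)-F)
def hood(X): # world-> x, y', height over face
    q=tofeed(X)-AX; return np.array([q[0],q@YP,q@ZP-.078])
def fromhood(x,y,z): return RF@slotpt(x,y,z)+F
def rel(s,X):
    "tool-frame shift in cm"
    return (Ro.from_quat(s["eef_rot"]).as_matrix().T@(np.asarray(X)-s["position"])*100).round(2)
def yawneed(s,ang=None):
    R=Ro.from_quat(s["eef_rot"]).as_matrix(); d=R.T@(RF@[0,1,0]); return np.arctan2(d[1],d[0])
E
python3 - <<'E'
from h import *
from cell import capture,state
c=capture("top")
C=-c["R"].T@c["t"]
for u in [(232,350),(250,290),(275,320),(298,320),(310,330),(468,350),(475,350),(520,350)]:
    v=np.array(u)/8+[270,160]-.44
    d=c["R"].T@np.array([(v[0]-c["cx"])/c["fx"],(v[1]-c["cy"])/c["fy"],1])
    # points on ray in the feeder frame; polar about axle
    out=[]
    for r in(.066,.05,.035):
        best=None
        for t in np.arange(1.0,1.4,.0005):
            q=hood(C+d*t)+[0,0,.078]
            if np.hypot(q[1],q[2])<=r: best=q;break
        out.append(None if best is None else (np.round(best*1000).astype(int).tolist(),round(float(np.degrees(np.arctan2(best[1],best[2]))))))
    print(u,out)
s=state();print(yawneed(s),Ro.from_quat(s["eef_rot"]).as_matrix().round(3).tolist())
print(rel(s,[s["position"][0],s["position"][1],.40]),rel(s,fromhood(0,.02,.08)),fromhood(0,.02,.08))
E
```

```text
(232, 350) [([-15, 42, 51], 39), ([-12, 35, 36], 44), ([-9, 28, 21], 53)]
(250, 290) [([4, 40, 52], 37), ([8, 33, 37], 42), ([11, 26, 23], 49)]
(275, 320) [([-4, 32, 57], 29), ([-1, 25, 43], 30), ([2, 19, 29], 33)]
(298, 320) [([-3, 26, 61], 23), ([1, 19, 46], 22), ([4, 12, 32], 21)]
(310, 330) [([-5, 22, 62], 19), ([-2, 15, 47], 17), ([1, 8, 34], 14)]
(468, 350) [([4, -38, 54], -36), None, None]
(475, 350) [([5, -43, 50], -40), None, None]
(520, 350) [None, None, None]
1.4720288422823633 [[-0.956, 0.293, -0.0], [0.293, 0.956, -0.001], [0.0, -0.001, -1.0]]
[ 0.000e+00 -1.000e-02 -1.817e+01] [-50.96 -58.1  -12.39] [ 0.49270905 -0.13138608  0.34247492]
```

Call:
{"method": "play_rows", "body": {
  "targets": [
    [0,0,-6,0,0],
    [0,0,-12,0,0],
    [0,0,-16,0,0],
    [0,0,-16,0,0]
  ],
  "squeeze": 20
}}

```text
time: 0.8
position: [0.1765, 0.5749, 0.3833]
eef_rot: [0.148, 0.989, 0.004, 0.001]
contact_force: [-0.1, 1.2, -0.2]
gripper_width: 0.618
```

Call:
{"method": "play_rows", "body": {
  "targets": [
    [-3.9,-4.4,0,0.17,0],
    [-7.8,-8.8,0,0.34,0],
    [-11.7,-13.2,0,0.51,0],
    [-15.6,-17.6,0,0.68,0],
    [-19.5,-22,0,0.85,0]
  ]
}}

```text
time: 1.42
position: [0.2985, 0.3054, 0.3803]
eef_rot: [0.545, 0.838, 0.003, -0.001]
contact_force: [1.0, -0.3, 0.8]
gripper_width: 0.083
```

```bash
cat > st.py <<'E'
from h import *
from cell import state
import sys
s=state();print("t",round(s["time"],2),"pos",s["position"].round(4),"hood mm",(hood(s["position"])*1000).round(1),"F",s["contact_force"].round(1),"yaw",round(yawneed(s),3),"gw",round(s["gripper_width"],2))
q=s["contact_force"];print("F feed",(RF.T@q).round(1))
for a in sys.argv[1:]:
    x,y,z=[float(v)/1000 for v in a.split(",")];print(a,"rel cm",rel(s,fromhood(x,y,z)))
E
python3 st.py 0,0,80
```

```text
t 1.43 pos [0.2985 0.3054 0.3803] hood mm [-276.7  391.5  -44. ] F [ 1.  -0.3  0.8] yaw 0.617 gw 0.08
F feed [ 1.  -0.1  0.8]
0,0,80 rel cm [-49.31  -1.05   4.37]
```

Call:
{"method": "play_rows", "body": {
  "targets": [
    [-6,-0.2,0,0.15,0],
    [-12,-0.4,0,0.3,0],
    [-18,-0.5,0,0.45,0],
    [-24,-0.6,0,0.617,0],
    [-30,-0.7,0,0.617,0]
  ]
}}

```text
time: 2.05
position: [0.4139, 0.0265, 0.3776]
eef_rot: [0.775, 0.632, 0.002, -0.002]
contact_force: [1.0, 0.7, 0.2]
gripper_width: 0.007
```

```bash
python3 st.py 0,43,60 0,43,100
```

```text
t 2.05 pos [0.4139 0.0265 0.3776] hood mm [-108.5  161.4   55.5] F [1.  0.7 0.2] yaw -0.003 gw 0.01
F feed [0.8 0.9 0.2]
0,43,60 rel cm [-11.    10.88   4.33]
0,43,100 rel cm [-12.6   10.88   0.67]
```

Call:
{"method": "play_rows", "body": {
  "targets": [
    [-3.1,2.7,0,0,0],
    [-6.3,5.4,0,0,0],
    [-9.5,8.2,0,0,0],
    [-12.6,10.9,0,0,0],
    [-12.6,10.9,0,0,0]
  ]
}}

```text
time: 2.68
position: [0.4954, -0.1209, 0.374]
eef_rot: [0.776, 0.631, 0.001, -0.004]
contact_force: [-0.3, -0.1, 0.4]
gripper_width: 0.004
```

```bash
python3 st.py 0,23,15
python3 - <<'E'
from cell import state,capture
from h import *
import cv2
s=state();c=capture("wrist");im=c["pixels"][:,:,::-1].copy()
R=Ro.from_quat(s["eef_rot"]).as_matrix();M=c["mount"]
for q in[(.023,.056),(.023,-.045),(-.023,-.045),(-.023,.056)]:
    X=fromhood(q[0],q[1],0);p=M[:3,:3].T@(R.T@(X-s["position"])-M[:3,3])
    u=(c["fx"]*p[0]/p[2]+c["cx"],c["fy"]*p[1]/p[2]+c["cy"]);print(np.round(u,1),p.round(3))
    cv2.circle(im,tuple(int(round(v)) for v in u),2,(0,0,255),-1)
cv2.imwrite("pics/w1.png",im)
E
```

```text
t 2.67 pos [ 0.4954 -0.1209  0.374 ] hood mm [  0.6  42.7 104.4] F [-0.3 -0.1  0.4] yaw -0.006 gw 0.0
F feed [-0.2 -0.2  0.4]
0,23,15 rel cm [ 1.78 -0.03  8.98]
[313.1 147.3] [ 0.023 -0.049  0.252]
[308.  236.3] [0.023 0.028 0.317]
[262.4 236.4] [-0.023  0.028  0.317]
[255.7 147.6] [-0.023 -0.049  0.252]
```

View pics/w1.png

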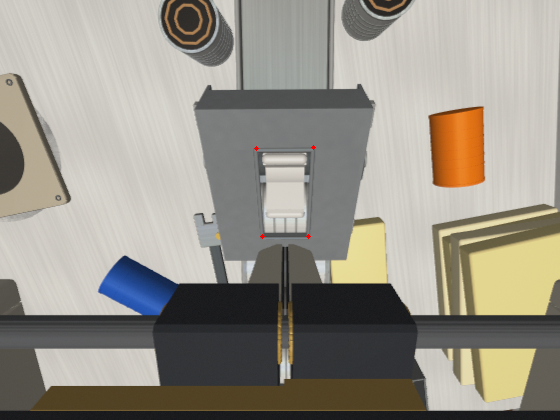

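The reprojected slot corners fall on the slot to within about 2 px. There is a tooth near row 158 (downhill) and one near row 213 (uphill), so I will enter the gap between them.

Call:
{"method": "play_rows", "body": {
  "targets": [
    [1.9,0,3,0,0],
    [1.9,0,7,0,0],
    [1.9,0,9.5,0,0],
    [1.9,0,10.5,0,0],
    [1.9,0,10.5,0,0]
  ]
}}

```text
time: 3.35
position: [0.4982, -0.0996, 0.2696]
eef_rot: [0.775, 0.632, 0.001, -0.004]
contact_force: [0.5, 0.4, 0.0]
gripper_width: 0.003
```

```bash
python3 st.py 0,1,-36
```

```text
t 3.35 pos [ 0.4982 -0.0996  0.2696] hood mm [-0.9 19.8  0.3] F [0.5 0.4 0. ] yaw -0.004 gw 0.0
F feed [0.4 0.5 0. ]
0,1,-36 rel cm [-0.27  0.11  4.08]
```

Call:
{"method": "play_rows", "body": {
  "targets": [
    [-0.1,0.1,1,0,0],
    [-0.1,0.1,2,0,0],
    [-0.1,0.1,2.6,0,0],
    [-0.1,0.1,3,0,0],
    [-0.1,0.1,3,0,0]
  ]
}}

```text
time: 3.98
position: [0.4988, -0.1006, 0.2392]
eef_rot: [0.775, 0.632, 0.001, -0.004]
contact_force: [0.4, 0.4, 0.3]
gripper_width: 0.002
```

```bash
python3 st.py 0,-20,-33
```

```text
t 3.98 pos [ 0.4988 -0.1006  0.2392] hood mm [ -0.2   6.7 -27.1] F [0.4 0.4 0.3] yaw -0.004 gw 0.0
F feed [0.3 0.4 0.3]
0,-20,-33 rel cm [-2.21  0.03  1.61]
```

Call:
{"method": "play_rows", "body": {
  "targets": [
    [-0.4,0,0.2,0,0],
    [-0.8,0,0.4,0,0],
    [-1.2,0,0.55,0,0],
    [-1.6,0,0.7,0,0],
    [-2,0,0.9,0,0]
  ]
}}

```text
time: 4.6
position: [0.4946, -0.1204, 0.23]
eef_rot: [0.775, 0.632, 0.001, -0.004]
contact_force: [-0.2, 0.3, 0.2]
gripper_width: 0.002
```

```bash
python3 st.py 0,-40,-25
```

```text
t 4.6 pos [ 0.4946 -0.1204  0.23  ] hood mm [ -0.3 -15.6 -27.3] F [-0.2  0.3  0.2] yaw -0.004 gw 0.0
F feed [-0.3  0.3  0.2]
0,-40,-25 rel cm [-2.33  0.04  0.77]
```

Call:
{"method": "play_rows", "body": {
  "targets": [
    [-0.4,0,0.15,0,0],
    [-0.8,0,0.3,0,0],
    [-1.2,0,0.45,0,0],
    [-1.6,0,0.6,0,0],
    [-1.6,0,0.6,0,0]
  ]
}}

```text
time: 5.22
position: [0.4913, -0.1363, 0.2238]
eef_rot: [0.775, 0.632, 0.001, -0.004]
contact_force: [0.3, -0.5, -0.3]
gripper_width: 0.004
```

```bash
python3 st.py 0,-40,-25
```

```text
t 5.22 pos [ 0.4913 -0.1363  0.2238] hood mm [ -0.4 -33.  -26.4] F [ 0.3 -0.5 -0.3] yaw -0.005 gw 0.0
F feed [ 0.3 -0.4 -0.3]
0,-40,-25 rel cm [-0.7   0.05  0.16]
```

Call:
{"method": "play_rows", "body": {
  "targets": [
    [-0.2,0,0.1,0,0],
    [-0.4,0,0.2,0,0],
    [-0.6,0,0.25,0,0],
    [-0.8,0,0.35,0,0]
  ]
}}

```text
time: 5.72
position: [0.49, -0.1441, 0.2208]
eef_rot: [0.775, 0.632, 0.001, -0.004]
contact_force: [0.2, 1.5, 5.1]
gripper_width: 0.004
```

```bash
python3 st.py 0,-48,-25
python3 - <<'E'
from cell import capture
import cv2
for n,(a,b,c,d) in(("top",(150,270,205,455)),("wrist",(0,420,0,560))):
    im=capture(n)["pixels"][a:b,c:d,::-1];cv2.imwrite(f"pics/{n}2.png",cv2.resize(im,None,fx=3 if n=="top" else 1,fy=3 if n=="top" else 1,interpolation=2))
E
```

```text
t 5.72 pos [ 0.49   -0.1441  0.2208] hood mm [ -0.1 -41.3 -25.8] F [0.2 1.5 5.1] yaw -0.005 gw 0.0
F feed [-0.1  1.6  5.1]
0,-48,-25 rel cm [-0.64  0.02  0.19]
```

View pics/top2.png

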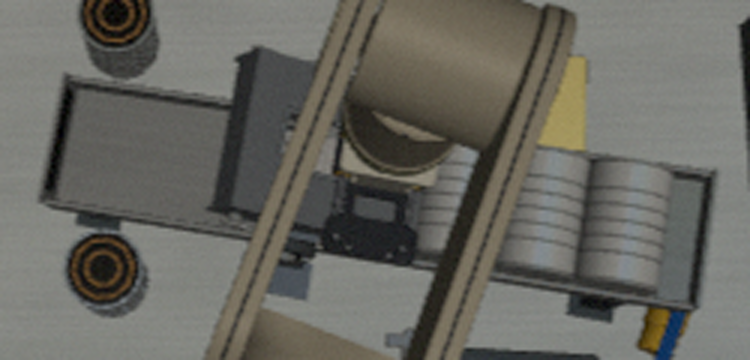

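View pics/wrist2.png

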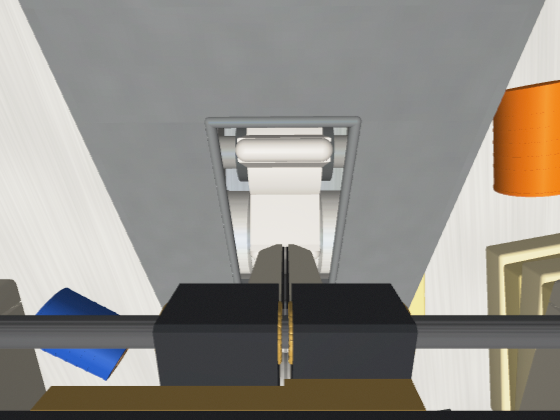

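Contact made: the force is about 5 N up from the uphill tooth's flank. Since that tooth is nearly level in the world frame, pushing mostly down turns it.

Call:
{"method": "play_rows", "body": {
  "targets": [
    [-0.15,0,0.25,0,0],
    [-0.3,0,0.5,0,0],
    [-0.4,0,0.75,0,0],
    [-0.5,0,1.0,0,0],
    [-0.5,0,1.0,0,0]
  ]
}}

```text
time: 6.45
position: [0.4894, -0.1488, 0.2111]
eef_rot: [0.775, 0.632, 0.002, -0.004]
contact_force: [1.2, 4.5, 7.5]
gripper_width: 0.006
```

```bash
python3 st.py
```

```text
t 6.45 pos [ 0.4894 -0.1488  0.2111] hood mm [  0.2 -49.6 -32.8] F [1.2 4.5 7.5] yaw -0.005 gw 0.01
F feed [0.3 4.6 7.5]
```

Call:
{"method": "play_rows", "body": {
  "targets": [
    [0,0,0.25,0,0],
    [0,0,0.5,0,0],
    [0,0,0.75,0,0],
    [0,0,1.0,0,0],
    [0,0,1.0,0,0]
  ]
}}

```text
time: 7.08
position: [0.4899, -0.1487, 0.2015]
eef_rot: [0.775, 0.632, 0.002, -0.003]
contact_force: [2.0, 1.5, 6.4]
gripper_width: 0.006
```

```bash
python3 st.py;  python3 - <<'E'
from cell import capture
import cv2
cv2.imwrite("pics/wrist3.png",capture("wrist")["pixels"][:,:,::-1])
E
```

```text
t 7.08 pos [ 0.4899 -0.1487  0.2015] hood mm [  0.6 -53.3 -41.7] F [2.  1.5 6.4] yaw -0.004 gw 0.01
F feed [1.6 1.8 6.4]
```

View pics/wrist3.png

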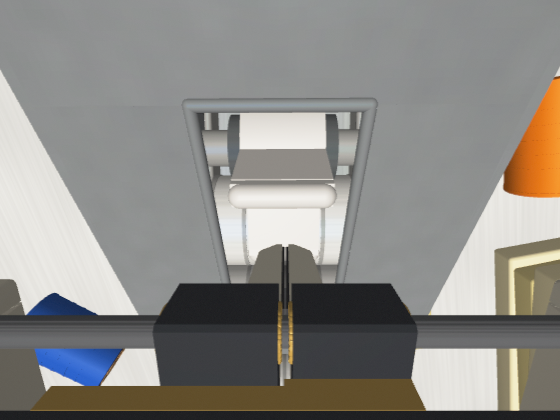

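```bash
cat >> h.py <<'E'
def tipang(c,s,u,r=.063):
    M=c["mount"];R=Ro.from_quat(s["eef_rot"]).as_matrix()
    d=R@M[:3,:3]@np.array([(u[0]-c["cx"])/c["fx"],(u[1]-c["cy"])/c["fy"],1]);C=R@M[:3,3]+s["position"]
    for t in np.arange(.05,.6,.0005):
        q=hood(C+d*t)+[0,0,.078]
        if np.hypot(q[1],q[2])<=r: return (q*1000).round(1),np.degrees(np.arctan2(q[1],q[2])).round(1)
E
python3 - <<'E'
from h import *
from cell import state,capture
s=state();c=capture("wrist");print(tipang(c,s,(284,190)),tipang(c,s,(284,198)))
E
python3 st.py 0,26,-12 0,26,20
```

```text
(array([ 0.6, 14.2, 61. ]), np.float64(13.1)) (array([ 0.6, 10.9, 61.8]), np.float64(10.0))
t 7.17 pos [ 0.4899 -0.1487  0.2015] hood mm [  0.6 -53.4 -41.7] F [1.4 3.  6.4] yaw -0.004 gw 0.0
F feed [0.8 3.3 6.4]
0,26,-12 rel cm [ 6.09 -0.1  -5.89]
0,26,20 rel cm [ 4.81 -0.1  -8.83]
```

The next tooth is at about +12° (turned about 24° so far). I'll withdraw and go in behind it.

Call:
{"method": "play_rows", "body": {
  "targets": [
    [0,0,-5,0,0],
    [0.3,-0.1,-9.9,0,0],
    [4,-0.1,-9.9,0,0],
    [7.2,-0.1,-9.9,0,0],
    [7.2,-0.1,-9.9,0,0]
  ]
}}

```text
time: 7.8
position: [0.5033, -0.0773, 0.3001]
eef_rot: [0.774, 0.633, 0.002, -0.004]
contact_force: [-0.6, 0.6, -0.7]
gripper_width: 0.005
```

```bash
python3 st.py 0,43,0 0,28.5,-33;  python3 - <<'E'
from cell import capture
import cv2
cv2.imwrite("pics/wrist4.png",capture("wrist")["pixels"][:,:,::-1])
E
```

```text
t 7.8 pos [ 0.5033 -0.0773  0.3001] hood mm [-0.3 53.1 18.9] F [-0.6  0.6 -0.7] yaw -0.002 gw 0.0
F feed [-0.7  0.5 -0.7]
0,43,0 rel cm [-0.17  0.04  2.13]
0,28.5,-33 rel cm [-0.18  0.05  5.74]
```

View pics/wrist4.png

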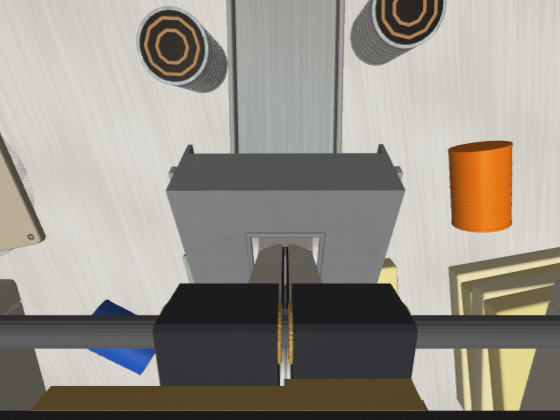

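No tin in the run-out yet, and the view covers it well. Descending behind the tooth.

Call:
{"method": "play_rows", "body": {
  "targets": [
    [-0.1,0,1.5,0,0],
    [-0.1,0,3,0,0],
    [-0.1,0,3.8,0,0],
    [-0.1,0,4.5,0,0],
    [-0.1,0,5.2,0,0]
  ]
}}

```text
time: 8.48
position: [0.5029, -0.0791, 0.2478]
eef_rot: [0.775, 0.632, 0.002, -0.004]
contact_force: [-0.1, -0.7, 0.2]
gripper_width: 0.01
```

```bash
python3 st.py
```

```text
t 8.47 pos [ 0.5029 -0.0791  0.2478] hood mm [ -0.4  30.1 -28.2] F [-0.1 -0.7  0.2] yaw -0.003 gw 0.01
F feed [ 0.1 -0.7  0.2]
```

Call:
{"method": "play_rows", "body": {
  "targets": [
    [-0.4,0,0.2,0,0],
    [-0.8,0,0.4,0,0],
    [-1.2,0,0.6,0,0],
    [-1.6,0,0.8,0,0],
    [-2,0,0.95,0,0]
  ]
}}

```text
time: 9.1
position: [0.4994, -0.0989, 0.2388]
eef_rot: [0.775, 0.632, 0.002, -0.003]
contact_force: [1.3, 3.0, 5.0]
gripper_width: 0.008
```

```bash
python3 st.py
```

```text
t 9.1 pos [ 0.4994 -0.0989  0.2388] hood mm [  0.1   8.1 -28.2] F [1.3 3.  5. ] yaw -0.003 gw 0.01
F feed [0.6 3.2 5. ]
```

Call:
{"method": "play_rows", "body": {
  "targets": [
    [-0.4,0,0.2,0,0],
    [-0.8,0,0.35,0,0],
    [-1.2,0,0.5,0,0],
    [-1.6,0,0.7,0,0],
    [-1.6,0,0.7,0,0]
  ]
}}

```text
time: 9.72
position: [0.4959, -0.1151, 0.2313]
eef_rot: [0.775, 0.632, 0.002, -0.003]
contact_force: [0.7, 2.0, 1.2]
gripper_width: 0.004
```

```bash
cat > cap.py <<'E'
from cell import capture
import cv2,sys,numpy as np
w=capture("wrist")["pixels"][:,:,::-1];s=capture("scene")["pixels"][165:290,120:345,::-1]
s=cv2.resize(s,(560,311));w=cv2.resize(w[:330],(400,236))
o=np.zeros((560,560,3),np.uint8);o[:236,:400]=w;o[240:551]=s
cv2.imwrite("pics/%s.png"%sys.argv[1],o)
E
python3 st.py; python3 cap.py c1
```

```text
t 9.72 pos [ 0.4959 -0.1151  0.2313] hood mm [ -0.1 -10.  -28.3] F [0.7 2.  1.2] yaw -0.003 gw 0.0
F feed [0.3 2.1 1.2]
```

View pics/c1.png

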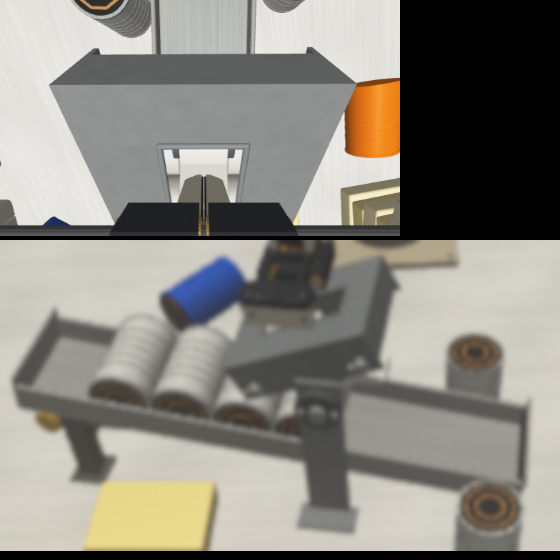

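Tins have advanced about 40 mm and the lead tin is now under the wheel. Continuing.

Call:
{"method": "play_rows", "body": {
  "targets": [
    [-0.3,0,0.15,0,0],
    [-0.6,0,0.25,0,0],
    [-0.9,0,0.4,0,0],
    [-1.2,0,0.5,0,0],
    [-1.2,0,0.5,0,0]
  ]
}}

```text
time: 10.45
position: [0.4933, -0.1273, 0.2262]
eef_rot: [0.775, 0.632, 0.001, -0.003]
contact_force: [0.2, 0.9, 2.8]
gripper_width: 0.007
```

```bash
python3 st.py; python3 cap.py c2
```

```text
t 10.45 pos [ 0.4933 -0.1273  0.2262] hood mm [ -0.2 -23.5 -27.9] F [0.2 0.9 2.8] yaw -0.004 gw 0.01
F feed [0.  0.9 2.8]
```

View pics/c2.png

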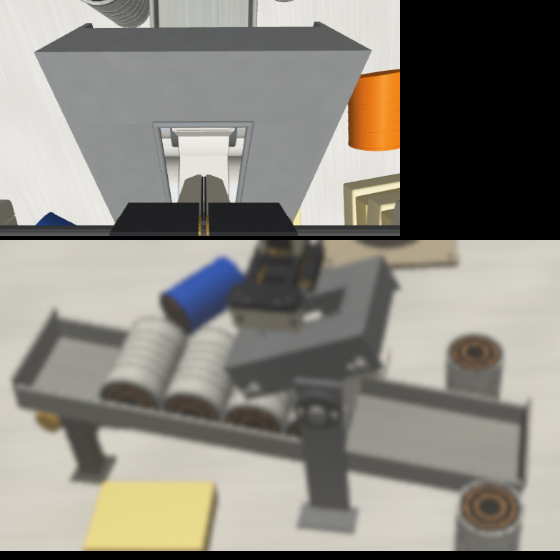

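Call:
{"method": "play_rows", "body": {
  "targets": [
    [-0.3,0,0.15,0,0],
    [-0.6,0,0.3,0,0],
    [-0.9,0,0.4,0,0],
    [-1.2,0,0.6,0,0],
    [-1.2,0,0.6,0,0]
  ]
}}

```text
time: 11.18
position: [0.4908, -0.1395, 0.2199]
eef_rot: [0.775, 0.632, 0.001, -0.003]
contact_force: [1.0, -1.6, 3.4]
gripper_width: 0.008
```

```bash
python3 st.py; python3 cap.py c3
```

```text
t 11.18 pos [ 0.4908 -0.1395  0.2199] hood mm [ -0.3 -37.5 -28.5] F [ 1.  -1.6  3.4] yaw -0.004 gw 0.01
F feed [ 1.3 -1.3  3.4]
```

View pics/c3.png

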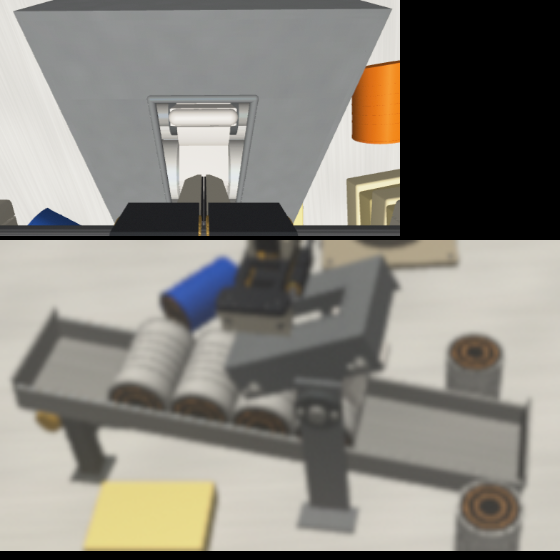

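Lead tin now shows past the wheel at about (350,400). Keep going, as in the first pass, mostly down.

Call:
{"method": "play_rows", "body": {
  "targets": [
    [-0.2,0,0.2,0,0],
    [-0.4,0,0.4,0,0],
    [-0.6,0,0.6,0,0],
    [-0.8,0,0.8,0,0],
    [-0.8,0,0.8,0,0]
  ]
}}

```text
time: 11.9
position: [0.489, -0.1474, 0.2116]
eef_rot: [0.775, 0.632, 0.001, -0.003]
contact_force: [0.7, 0.2, 1.7]
gripper_width: 0.005
```

```bash
python3 st.py; python3 cap.py c4
```

```text
t 11.9 pos [ 0.489  -0.1474  0.2116] hood mm [ -0.5 -48.2 -32.9] F [0.7 0.2 1.7] yaw -0.004 gw 0.01
F feed [0.7 0.4 1.7]
```

View pics/c4.png

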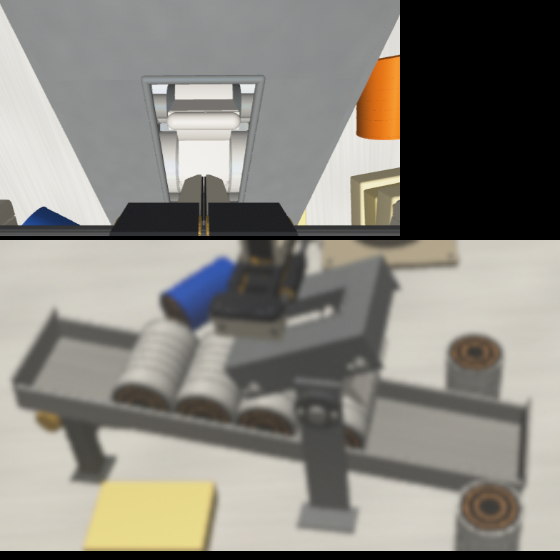

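Call:
{"method": "play_rows", "body": {
  "targets": [
    [0,0,0.25,0,0],
    [0,0,0.5,0,0],
    [0,0,0.75,0,0],
    [0,0,1.0,0,0],
    [0,0,1.0,0,0]
  ]
}}

```text
time: 12.62
position: [0.4889, -0.1476, 0.2016]
eef_rot: [0.775, 0.632, 0.001, -0.002]
contact_force: [0.3, -1.2, 3.7]
gripper_width: 0.006
```

```bash
python3 st.py; python3 cap.py c5
```

```text
t 12.62 pos [ 0.4889 -0.1476  0.2016] hood mm [ -0.5 -52.5 -41.9] F [ 0.3 -1.2  3.7] yaw -0.004 gw 0.01
F feed [ 0.6 -1.1  3.7]
```

View pics/c5.png

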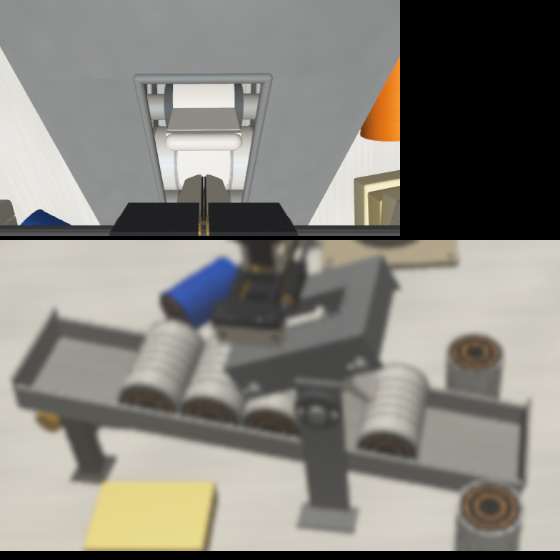

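Tin 1 is released and rolling, centred at about (395,410). I retract for the next tooth while it settles.

Call:
{"method": "play_rows", "body": {
  "targets": [
    [0,0,-5,0,0],
    [0.2,0,-9.9,0,0],
    [4,0,-9.9,0,0],
    [7,0,-9.9,0,0],
    [7,0,-9.9,0,0]
  ]
}}

```text
time: 13.35
position: [0.5031, -0.0775, 0.3003]
eef_rot: [0.774, 0.633, 0.0, -0.003]
contact_force: [0.1, -0.4, 0.2]
gripper_width: 0.003
```

Call:
{"method": "play_rows", "body": {
  "targets": [
    [0,0,0,0,0],
    [0,0,0,0,0],
    [0,0,0,0,0],
    [0,0,0,0,0],
    [0,0,0,0,0]
  ]
}}

```text
time: 13.98
position: [0.5031, -0.0778, 0.3003]
eef_rot: [0.774, 0.633, 0.0, -0.003]
contact_force: [-0.5, -0.8, 1.1]
gripper_width: 0.004
```

Call:
{"method": "play_rows", "body": {
  "targets": [
    [0,0,0,0,0],
    [0,0,0,0,0],
    [0,0,0,0,0],
    [0,0,0,0,0],
    [0,0,0,0,0]
  ]
}}

```text
time: 14.6
position: [0.5031, -0.0778, 0.3003]
eef_rot: [0.774, 0.633, 0.0, -0.003]
contact_force: [0.8, -0.4, 0.4]
gripper_width: 0.005
```

```bash
python3 st.py 0,43,0; python3 cap.py c6
```

```text
t 14.6 pos [ 0.5031 -0.0778  0.3003] hood mm [-0.4 52.7 19.3] F [ 0.8 -0.4  0.4] yaw -0.002 gw 0.0
F feed [ 0.8 -0.3  0.4]
0,43,0 rel cm [-0.12  0.05  2.16]
```

Call:
{"method": "play_rows", "body": {
  "targets": [
    [0,0,0,0,0],
    [0,0,0,0,0],
    [0,0,0,0,0],
    [0,0,0,0,0],
    [0,0,0,0,0]
  ]
}}

```text
time: 15.32
position: [0.5031, -0.0778, 0.3003]
eef_rot: [0.774, 0.633, 0.0, -0.003]
contact_force: [0.6, -0.0, -0.4]
gripper_width: 0.003
```

```bash
python3 cap.py c7; python3 -c "
import cv2;a=cv2.imread('pics/c6.png');b=cv2.imread('pics/c7.png');print(cv2.absdiff(a,b)[240:].mean(),cv2.absdiff(a,b)[340:480,330:540].mean())"
```

```text
0.2923363095238095 0.30905895691609975
```

View pics/c7.png

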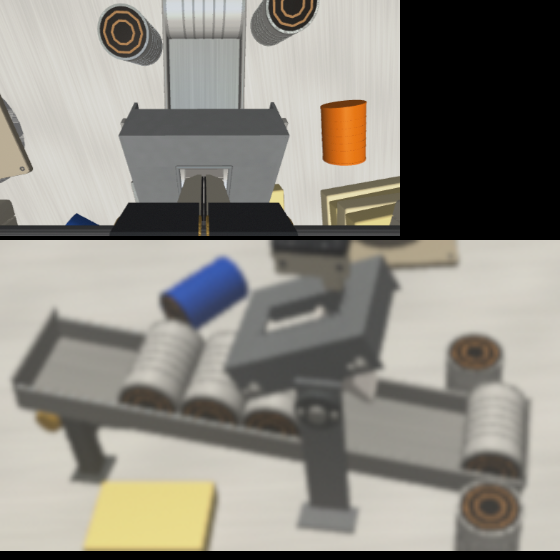

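Tin 1 rests at the end stop at (495,430), no change between frames. Second pass, same sequence.

Call:
{"method": "play_rows", "body": {
  "targets": [
    [-0.1,0,1.5,0,0],
    [-0.1,0,3,0,0],
    [-0.1,0,3.8,0,0],
    [-0.1,0,4.5,0,0],
    [-0.1,0,5.2,0,0]
  ]
}}

```text
time: 16.05
position: [0.5028, -0.0785, 0.248]
eef_rot: [0.774, 0.633, 0.001, -0.003]
contact_force: [-0.6, -0.1, -0.3]
gripper_width: 0.008
```

```bash
python3 st.py
```

```text
t 16.05 pos [ 0.5028 -0.0785  0.248 ] hood mm [ -0.6  30.8 -28.2] F [-0.6 -0.1 -0.3] yaw -0.002 gw 0.01
F feed [-0.6 -0.2 -0.3]
```

Call:
{"method": "play_rows", "body": {
  "targets": [
    [-0.4,0,0.2,0,0],
    [-0.8,0,0.4,0,0],
    [-1.2,0,0.6,0,0],
    [-1.6,0,0.8,0,0],
    [-2,0,0.95,0,0]
  ]
}}

```text
time: 16.68
position: [0.4993, -0.0983, 0.2391]
eef_rot: [0.774, 0.633, 0.001, -0.003]
contact_force: [1.9, 3.8, 3.9]
gripper_width: 0.004
```

Call:
{"method": "play_rows", "body": {
  "targets": [
    [-0.4,0,0.2,0,0],
    [-0.8,0,0.35,0,0],
    [-1.2,0,0.5,0,0],
    [-1.6,0,0.7,0,0],
    [-1.6,0,0.7,0,0]
  ]
}}

```text
time: 17.3
position: [0.4958, -0.1144, 0.2316]
eef_rot: [0.775, 0.632, 0.001, -0.003]
contact_force: [0.6, 2.5, 1.9]
gripper_width: 0.007
```

```bash
python3 st.py
```

```text
t 17.3 pos [ 0.4958 -0.1144  0.2316] hood mm [ -0.3  -9.3 -28.3] F [0.6 2.5 1.9] yaw -0.002 gw 0.01
F feed [0.1 2.6 1.9]
```

Call:
{"method": "play_rows", "body": {
  "targets": [
    [-0.4,0,0.2,0,0],
    [-0.8,0,0.35,0,0],
    [-1.2,0,0.5,0,0],
    [-1.6,0,0.7,0,0],
    [-2,0,0.9,0,0]
  ]
}}

```text
time: 17.92
position: [0.4918, -0.1347, 0.2226]
eef_rot: [0.775, 0.632, 0.001, -0.002]
contact_force: [0.8, 1.1, 4.5]
gripper_width: 0.006
```

```bash
python3 st.py; python3 cap.py d1
```

```text
t 17.93 pos [ 0.4918 -0.1347  0.2226] hood mm [ -0.2 -31.9 -28.1] F [0.8 1.1 4.5] yaw -0.003 gw 0.01
F feed [0.6 1.3 4.5]
```

View pics/d1.png

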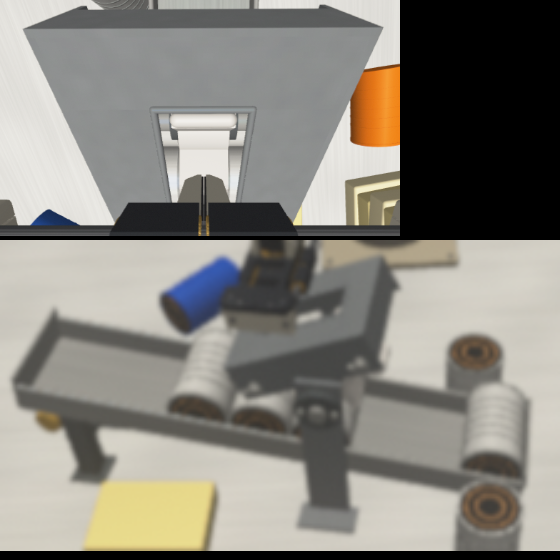

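Call:
{"method": "play_rows", "body": {
  "targets": [
    [-0.25,0,0.2,0,0],
    [-0.5,0,0.4,0,0],
    [-0.8,0,0.6,0,0],
    [-1.05,0,0.8,0,0],
    [-1.25,0,1.05,0,0]
  ]
}}

```text
time: 18.65
position: [0.4891, -0.1474, 0.2118]
eef_rot: [0.775, 0.632, 0.0, -0.002]
contact_force: [0.3, 1.1, 3.9]
gripper_width: 0.003
```

Call:
{"method": "play_rows", "body": {
  "targets": [
    [0,0,0.2,0,0],
    [0,0,0.4,0,0],
    [0,0,0.6,0,0],
    [0,0,0.6,0,0]
  ]
}}

```text
time: 19.15
position: [0.489, -0.1479, 0.2056]
eef_rot: [0.775, 0.632, 0.0, -0.002]
contact_force: [0.1, -1.9, 3.3]
gripper_width: 0.007
```

```bash
python3 st.py; python3 cap.py d2
```

```text
t 19.15 pos [ 0.489  -0.1479  0.2056] hood mm [ -0.4 -51.1 -38.1] F [ 0.1 -1.9  3.3] yaw -0.004 gw 0.01
F feed [ 0.4 -1.9  3.3]
```

View pics/d2.png

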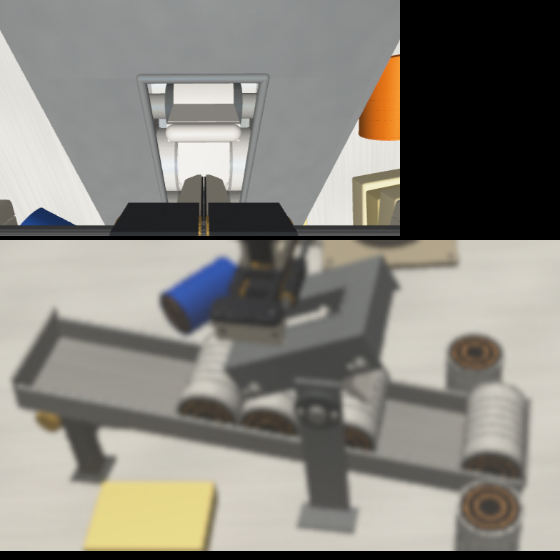

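Call:
{"method": "play_rows", "body": {
  "targets": [
    [0,0,0.2,0,0],
    [0,0,0.4,0,0],
    [0,0,0.4,0,0],
    [0,0,0.4,0,0]
  ]
}}

```text
time: 19.75
position: [0.489, -0.1476, 0.2016]
eef_rot: [0.775, 0.632, 0.0, -0.002]
contact_force: [0.3, -0.8, 4.6]
gripper_width: 0.004
```

```bash
python3 st.py; python3 cap.py d3
```

```text
t 19.75 pos [ 0.489  -0.1476  0.2016] hood mm [ -0.5 -52.5 -41.9] F [ 0.3 -0.8  4.6] yaw -0.003 gw 0.0
F feed [ 0.4 -0.8  4.6]
```

View pics/d3.png

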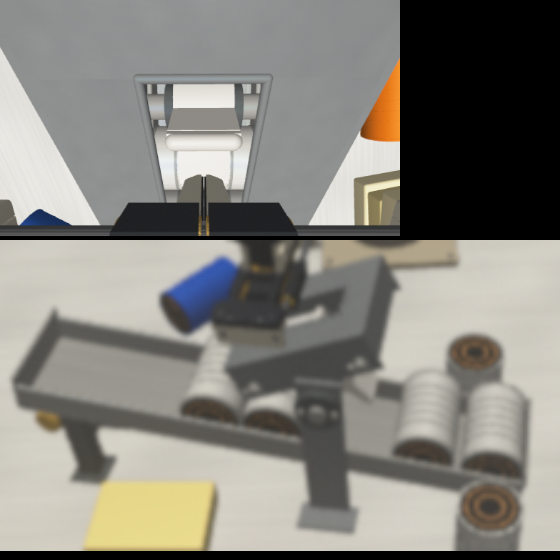

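Two tins are down and the other two are still held by the wheel. Withdrawing straight up, well clear of the hood, and letting everything settle.

Call:
{"method": "play_rows", "body": {
  "targets": [
    [0,0,-5,0,0],
    [0,0,-10,0,0],
    [0,0,-15,0,0],
    [0,0,-18,0,0],
    [0,0,-18,0,0]
  ]
}}

```text
time: 20.48
position: [0.4902, -0.1483, 0.3838]
eef_rot: [0.775, 0.632, 0.001, -0.001]
contact_force: [-0.4, -0.3, 0.1]
gripper_width: 0.005
```

Call:
{"method": "play_rows", "body": {
  "targets": [
    [0,-5,0,0,0],
    [0,-10,0,0,0],
    [0,-12,0,0,0],
    [0,-12,0,0,0],
    [0,-12,0,0,0]
  ]
}}

```text
time: 21.1
position: [0.3729, -0.1242, 0.3825]
eef_rot: [0.775, 0.632, 0.001, -0.001]
contact_force: [0.1, -1.2, -0.4]
gripper_width: 0.007
```

Call:
{"method": "play_rows", "body": {
  "targets": [
    [0,0,0,0,0],
    [0,0,0,0,0],
    [0,0,0,0,0],
    [0,0,0,0,0],
    [0,0,0,0,0]
  ]
}}

```text
time: 21.72
position: [0.3729, -0.1242, 0.3826]
eef_rot: [0.775, 0.632, 0.001, -0.001]
contact_force: [0.2, -0.4, -0.7]
gripper_width: 0.005
```

```bash
python3 st.py; python3 cap.py e1
```

```text
t 21.73 pos [ 0.3729 -0.1242  0.3826] hood mm [-118.9   21.1  123.4] F [ 0.2 -0.4 -0.7] yaw -0.003 gw 0.01
F feed [ 0.3 -0.4 -0.7]
```

Call:
{"method": "play_rows", "body": {
  "targets": [
    [0,0,0,0,0],
    [0,0,0,0,0],
    [0,0,0,0,0],
    [0,0,0,0,0],
    [0,0,0,0,0]
  ]
}}

```text
time: 22.45
position: [0.3729, -0.1242, 0.3826]
eef_rot: [0.775, 0.632, 0.001, -0.001]
contact_force: [-0.1, 0.8, -1.2]
gripper_width: 0.004
```

```bash
python3 cap.py e2; python3 -c "
import cv2;a=cv2.imread('pics/e1.png');b=cv2.imread('pics/e2.png');d=cv2.absdiff(a,b)[240:];print(d.mean(),d.max())"
python3 - <<'E'
from cell import capture
import cv2
cv2.imwrite("pics/tope.png",capture("top")["pixels"][:,:,::-1])
E
```

```text
0.2929929315476191 2
```

View pics/e2.png

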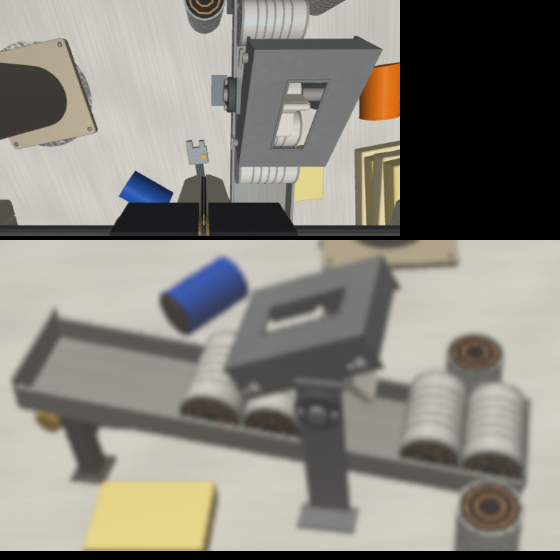

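View pics/tope.png

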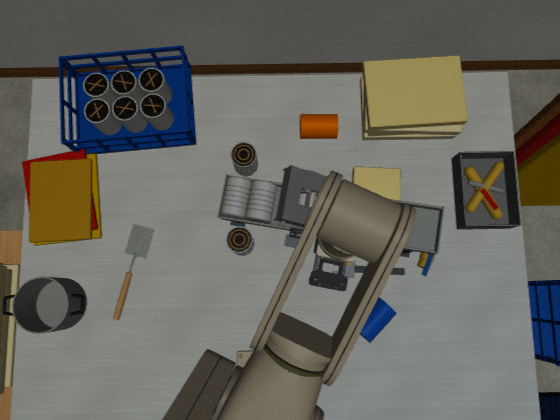

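Two tins lie still in the run-out, at (238,198) and (262,200) in the top view. The other two are held behind the wheel, the bystanders are where they were, and the hand is clear.

```bash
python3 -c "
from cell import hand_in
print(hand_in())"
```

```text
the job is handed in; nothing more can be done
None
```

Two tins are down in the run-out and the other two are still held back by the wheel; the job is handed in at about 22.5 s of the 72 s allowed.

- **Indexing:** I put the closed fingers in through the hood slot and pushed the wheel in three passes. The first freed no tin. The second freed tin 1, which I let come to rest against the end stop. The third freed tin 2.
- **Forces:** The readings I took stayed below about 10 N at the wrist, read between moves. The hand touched only the wheel teeth.
- **Last checks:** Two pictures 0.7 s apart showed nothing moving in the chute. The two tins lie one behind the other at the end stop, the hand is out and well clear of the hood, and the other things on the bench look where they were at the start.
- **Disagreement:** The two ways I measured the chute's heading differed by about 0.7°. I used a value in between, and the slot corners it gave matched the wrist picture to about 2 pixels. No check failed.

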